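# Uncover the jar under the burette

## Task

Lift the knobbed lid off the steel jar that stands under the burette and lay it, knob up, flat on the floor of the shallow grey tray; set it down gently, do not drop it, and let go. Keep clear of the burette and its stand, leave the jar standing under the burette, leave the other jar covered, and do not disturb anything else on the bench.

Things in the scene. Friction and masses are not known exactly. Their poses are not given: they have to be found in the camera images.
- jar_a: the steel jar that stands under the burette: open round jar, 112 mm across, 85 mm tall, wall 4 mm, 0.48 to 0.78 kg, loose on the bench. Origin: centre of its underside; z up
- lid_a: loose steel lid on that jar, 0.18 to 0.35 kg: disc 120 mm across, 4 mm thick; under it a centring step 94 mm across, 8 mm deep (5 mm of play in the mouth); on top a black knob: stem 16 mm across, 18 mm high, then an upright round grip 28 mm across, 28 mm high. Origin: centre of the underside of the step, 77 mm above the bench when on the jar; z up through the knob
- lid_a_knob (a point): middle of the knob's grip on that lid, 44 mm above the lid's origin; 121 mm above the bench when the lid is on
- burette_tip (a point): lower end of the burette that is clamped upright above jar_a, within about 10 mm of the jar's centre line, 230 mm above the bench. Above the tip: 6 mm tube for 40 mm, a white stopcock (reaching 30 mm to the side), then a 14 mm glass tube up to 620 mm
- stand: fixed retort stand with the burette and its clamp. Origin: on the bench under the burette; its x axis points from the burette to the rod (12 mm, 550 mm tall, 135 mm away, on the far side from the robot and somewhat to its left). Base plate 12 mm high from 90 to 180 mm along x, 90 mm wide; the clamp arm is 460 mm above the bench
- tray: shallow grey plastic tray, fixed, 190 mm along its x by 220 mm along its y, rim 18 mm high, walls 4 mm, empty. Origin: centre of its underside; its floor is 5 mm higher
- jar_b: a second steel jar just like jar_a, also lidded, not under the burette. Origin: centre of its underside
- lid_b: the lid on jar_b, just like lid_a
- beaker: glass beaker, 68 mm across, 95 mm tall, behind the other jar. Not to be disturbed. Origin: centre of its underside

How it is judged:
On the way:
1. the lid is lifted clear of the jar under the burette by the gripper (height (world z) of lid_a above 0.09 m and contact force between the fingers and lid_a above 0.5 N), for 0.2 s.
At the end, for the whole second after the job is handed in: The lid rests released in the tray, knob up, flat (within 4 mm of the floor, tilt under 0.08 rad); its jar stands upright (0.08 rad), centre within 35 mm of the burette tip seen from above; the other lid is still seated on its jar (10 mm off centre, 4 mm up, 0.08 rad) (z of lid_a in the frame of tray between 0.001 and 0.009 m and x of lid_a in the frame of tray between -0.05 and 0.05 m and y of lid_a in the frame of tray between -0.065 and 0.065 m and angle between each of lid_a, jar_a, lid_b's own z axis and vertical below 0.08 rad and linear speed of lid_a below 0.02 m/s and horizontal distance between jar_a and burette_tip below 0.035 m and horizontal distance between lid_b and jar_b below 0.01 m and z of lid_b in the frame of jar_b below 0.081 m); the robot touches nothing.
It fails at once if the burette or its stand is struck or pushed (over 2 N) (contact force between stand and anything else above 2 N).
It fails at once if the lid is dropped (moves faster than 0.7 m/s while not held) (linear speed of lid_a above 0.7 m/s and contact force between the fingers and lid_a below 0.05 N).
It fails at once if the jar under the burette is moved by more than 30 mm or tipped by more than 0.35 rad (distance of jar_a from where it was at the start of the episode above 0.03 m or angle between jar_a's own z axis and vertical above 0.35 rad).
It fails at once if another thing on the bench is moved by more than 30 mm (distance of any of jar_b, lid_b, beaker from where it was at the start of the episode above 0.03 m).
It also fails if it takes over 54 s, if anything falls off the work surface, if the arm or the gripper's body presses on something with over 40 N, if the wrist force passes 120 N, or if a joint passes its speed limit or range.

## Robot

A 7-joint arm with a two-finger parallel gripper is mounted at the origin on the work surface. World frame = base frame: x ahead of the robot, y to its left, z up, the work surface at z = 0. Lengths are in m, angles in rad, forces in N, time in s.
With the tool pointing down it reaches from about 0.4 to 0.9 m from the base axis. Payload 5.5 kg.
Tool frame: the origin (TCP) lies at the very end of the fingers, on their centre line; the grasp point (between the pads) lies 19 mm behind it; z points along the fingers, y is the line along which they close (so a half turn about z gives the same grasp; the last joint's range is limited). The gripper opens to 85 mm and grips with 20 to 120 N. Pads are 22 mm wide; open, the fingers measure 114 mm over their backs; the gripper's body (76 mm by 85 mm) begins 54 mm behind the grasp point. The pads swing forward as they close: fully open they stand 13 mm farther back than shut.
Start: joints at [1.519, 0.501, -0.427, 1.55, 0.221, 1.138, -0.21], TCP at [0.201, -0.618, 0.231] pointing down, gripper open.
Joint ranges: [-2.88, 2.88], [-0.31, 2.03], [-1.54, 1.56], [0.2, 2.42], [-1.41, 4.55], [0.19, 2.02], [-2.57, 2.57]. Speed limits (rad/s): [2.57, 2.57, 3.14, 3.14, 3.14, 3.14, 3.14].

## Interface

Orientations are given as [roll, pitch, yaw] about the fixed x, y, z axes, in that order (R = Rz(yaw) Ry(pitch) Rx(roll)).
In Python, from plant import ctrl, cams, job gives the robot as it stands (ctrl), with the cameras (cams) and the job (job).
- The arm moves only by the shell command python3 nudge.py 'ROWS' [OPENING] [FORCE]. ROWS is rows parted by semicolons, their numbers by spaces, 1 to 10 of them, each of 6 numbers: dx, dy, dz in m, then a rotation vector rx, ry, rz in rad; each row shifts and turns the commanded pose from where the row before left it, along the tool's axes as they then stand; what a row does not reach is not made up. A row lasts 1/10 s, in which the tool goes at most 0.05 m and 0.15 rad, less where a joint would pass 70% of its speed; a pose out of reach is approached as far as the arm can. OPENING is the finger opening in m, set as the command begins (- or left out keeps the last). The fingers move at their own pace and stop on an object; FORCE is the grip in N (left out, the last holds). Time passes only in rows, so rows that do not move let the fingers close. It prints the time, the measured TCP pose, the force, the opening and the grip force at its end.
- ctrl.state(): the state, without advancing time (a new reading comes with each control period).
- cams.capture(name): name is "side" or "top"; returns a dict with "img" (400x640x3 uint8, blue, green, red), "intrinsics" (3x3 intrinsics, pixels), "R" (3x3) and "t" (3): a world point X has camera coordinates R X + t. Camera axes: x right, y down, z forward; pixel columns grow to the right and rows downward; lengths in m; the calibration is good to about 2 mm. A picture is of the moment at which its call begins. There is no depth.
- job.hand_in(): hands the job in; it is judged then, once.
The state is a dict: "time_s": time; "q": joint angles; "joint_velocities": joint speeds; "joint_torque": joint torques, N m; "tool_pos": TCP position; "tool_rot": TCP orientation; "wrist_force": force on the tool from outside, world axes, zero at the start; "torque": the same for the moment, N m; "opening": finger opening in m; "grip_force": force on a finger pad.
Only numpy, scipy, OpenCV 4.12 (cv2) and the standard library are available. Lean on these libraries where they do the work, as an engineer would, in place of code of your own. Each camera call takes 0.05 s, during which the arm holds its last target. There are 200 camera calls.

## Working session

There is one attempt and no reset: what is moved stays moved. The work goes in short steps, Python scripts to look and compute and a shell command to move; the robot and the scene stay as the last step left them, time stands still between calls to the robot, and variables do not carry over. Pictures are saved under pics/ and viewed, at most 10 in all, crops included, and the job is handed in when it is done.

```bash
ls; mkdir -p pics
python3 - <<'E'
from plant import ctrl, cams, job
import cv2,pickle
d={n:cams.capture(n) for n in("side","top")}
pickle.dump(d,open("cap0.pkl","wb"))
for n in d:
    cv2.imwrite(f"pics/{n}0.png",d[n]["img"]); print(n,d[n]["intrinsics"].tolist(),d[n]["R"].round(3).tolist(),d[n]["t"].round(3).tolist(),(-d[n]["R"].T@d[n]["t"]).round(3))
s=ctrl.state();print(s["tool_pos"],s["tool_rot"],s["opening"],s["time_s"])
E
```

```text
nudge.py
pics
plant.py
side [[516.914459835568, 0.0, 309.34042179591455], [0.0, 516.914459835568, 196.43522575914233], [0.0, 0.0, 1.0]] [[-0.94, -0.341, 0.001], [-0.262, 0.718, -0.645], [0.219, -0.606, -0.765]] [0.573, 0.237, 1.384] [0.298 0.864 1.21 ]
top [[405.2583407664953, 0.0, 308.81801069291555], [0.0, 405.2583407664953, 199.9449957812689], [0.0, 0.0, 1.0]] [[0.013, -0.999, 0.031], [-0.996, -0.016, -0.087], [0.088, -0.029, -0.996]] [-0.029, 0.628, 0.964] [0.542 0.009 1.016]
[ 0.20099809 -0.61748693  0.23034655] [-3.13981391e+00 -2.86782931e-05  3.14808089e-01] 0.08530816075363432 0.1
```

View pics/side0.png

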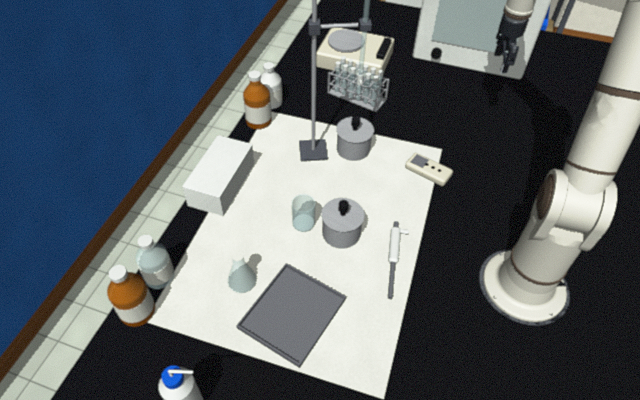

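View pics/top0.png

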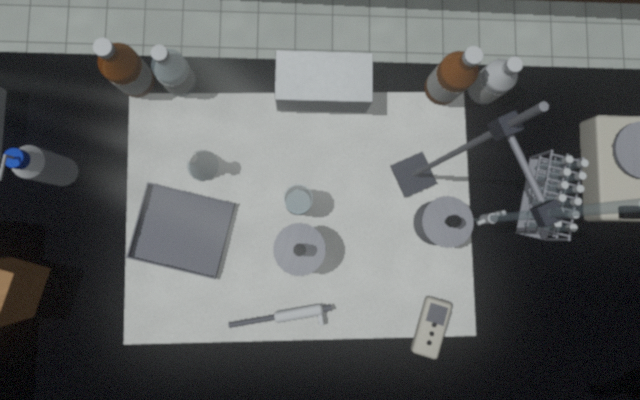

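The side view shows jar_a at (355,138), its knob at (355,124), and jar_b at (343,222). In the top view jar_a's lid is at (447,222), its knob at (453,221), the burette tip at about (480,218), and the tray spans (130–237, 184–277).

```bash
cat > h.py <<'E'
import numpy as np,cv2
def ray(c,p):
    k=np.linalg.inv(c["intrinsics"])@[p[0],p[1],1]
    return -c["R"].T@c["t"],c["R"].T@k
def onz(c,p,z):
    o,d=ray(c,p); return o+d*(z-o[2])/d[2]
def proj(c,X):
    x=c["intrinsics"]@(c["R"]@np.array(X)+c["t"]); return x[:2]/x[2]
def tri(c1,p1,c2,p2):
    o1,d1=ray(c1,p1);o2,d2=ray(c2,p2)
    s=np.linalg.lstsq(np.c_[d1,-d2],o2-o1,rcond=None)[0]
    a,b=o1+s[0]*d1,o2+s[1]*d2
    return (a+b)/2,np.linalg.norm(a-b)
def blob(img,box,lo,hi):
    x0,y0,x1,y1=box
    m=cv2.inRange(img[y0:y1,x0:x1].max(2),lo,hi)
    n,_,st,ce=cv2.connectedComponentsWithStats(m)
    i=1+st[1:,4].argmax(); return ce[i]+[x0,y0],st[i]+[x0,y0,0,0,0]
E
python3 - <<'E'
import pickle;from h import *
d=pickle.load(open("cap0.pkl","rb"));S,T=d["side"],d["top"]
for nm,bs,bt in(("a",(340,112,372,136),(435,208,470,236)),("b",(330,196,358,218),(285,236,322,264))):
    ps,ss=blob(S["img"],bs,0,45);pt,st=blob(T["img"],bt,0,75)
    print(nm,ps,ss,pt,st,tri(S,ps,T,pt))
g=T["img"].max(2)
x0,y0,x1,y1=128,178,245,285
m=cv2.inRange(g[y0:y1,x0:x1],0,125)
c=max(cv2.findContours(m,0,2)[0],key=cv2.contourArea)+[x0,y0]
r=cv2.boxPoints(cv2.minAreaRect(c));print(r);q=np.array([onz(T,p,.018) for p in r]);print("tray",q.round(3),q.mean(0))
z=lambda c,b:cv2.resize(c["img"][b[1]:b[3],b[0]:b[2]],None,fx=4,fy=4,interpolation=2)
A=z(S,(310,90,400,180));B=z(T,(410,175,510,265))
cv2.imwrite("pics/z.png",np.hstack([A,B]))
E
```

```text
a [356.23076923 116.79615385] [340 112  32  18 260] [453.47014925 220.91791045] [446 216  16  11 134] (array([ 0.57656749, -0.3304151 ,  0.14772922]), np.float64(0.0023060089628570567))Traceback (most recent call last):
  File "<stdin>", line 4, in <module>
  File "h.py", line 18, in blob
    i=1+st[1:,4].argmax(); return ce[i]+[x0,y0],st[i]+[x0,y0,0,0,0]
        ~~~~~~~~~~~~~~~^^
ValueError: attempt to get argmax of an empty sequence
```

Run:
```python
import pickle;from h import *
d=pickle.load(open("cap0.pkl","rb"));S,T=d["side"],d["top"]
g=T["img"].max(2)
for b in((128,178,245,285),):
  x0,y0,x1,y1=b
  m=cv2.inRange(g[y0:y1,x0:x1],0,125)
  c=max(cv2.findContours(m,0,2)[0],key=cv2.contourArea)+[x0,y0]
  r=cv2.boxPoints(cv2.minAreaRect(c));print(r);q=np.array([onz(T,p,.018) for p in r]);print("tray",q.round(3),q.mean(0),[np.linalg.norm(q[i]-q[i-1]) for i in range(4)])
for X in([.577,-.33,.121],[.577,-.33,.23],[.577,-.33,.135]): print(proj(S,X),proj(T,X))
z=lambda c,b:cv2.resize(c["img"][b[1]:b[3],b[0]:b[2]],None,fx=4,fy=4,interpolation=2)
A=z(S,(310,90,400,180));B=z(T,(410,175,510,265))
cv2.imwrite("pics/z.png",np.hstack([A,B]))
```

```text
[[126.81976 256.9571 ]
 [144.72748 181.74464]
 [237.19958 203.76181]
 [219.29187 278.97424]]
tray [[0.485 0.417 0.018]
 [0.668 0.383 0.018]
 [0.617 0.156 0.018]
 [0.435 0.194 0.018]] [0.55119007 0.28727727 0.018     ] [np.float64(0.22865167727587046), np.float64(0.1863196446948326), np.float64(0.23264514722984378), np.float64(0.18662531370978086)]
[355.08625524 123.36399006] [448.82555912 221.64572065]
[357.62103202  95.73012388] [469.63448502 219.75443084]
[355.39710822 119.97510393] [451.21414823 221.42862562]
```

View pics/z.png

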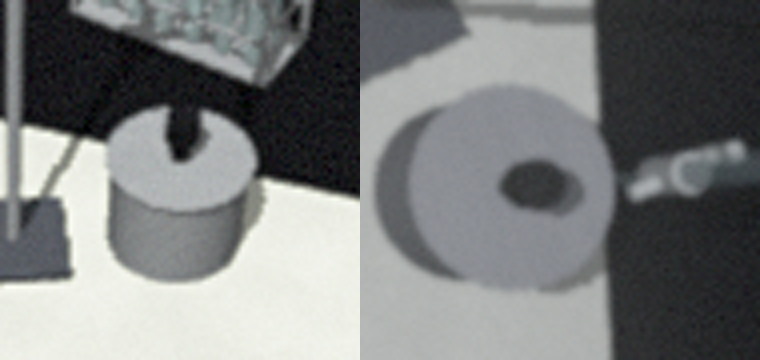

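```bash
python3 - <<'E'
import pickle;from h import *
d=pickle.load(open("cap0.pkl","rb"));S,T=d["side"],d["top"]
print("lid top",onz(T,(447.8,221.7),.089),"side",onz(S,(355.3,129),.089))
print("tip",onz(T,(477.3,223.2),.23), "knob top", onz(T,(453.5,221),.135), "knob mid",onz(T,(451,221),.121))
print("tip tri side row guess",tri(S,(357.5,96),T,(477.3,223.2)))
print("standrod base",onz(T,(424,173),.012),onz(S,(312.5,149),.012))
print("standbase side/top",onz(T,(414,174),.012),onz(S,(313,149),.012))
# tray via side
g=S["img"].max(2)
x0,y0,x1,y1=225,255,355,372
m=cv2.inRange(g[y0:y1,x0:x1],0,130)
c=max(cv2.findContours(m,0,2)[0],key=cv2.contourArea)+[x0,y0]
print("tray side",np.mean([onz(S,p,.012) for p in cv2.boxPoints(cv2.minAreaRect(c))],0), cv2.boxPoints(cv2.minAreaRect(c)))
print("jarb",onz(T,(300,250),.089),onz(S,(343,210),.089),"beaker",onz(T,(298,200),.095))
E
python3 nudge.py '.033 -.028 -.003 0 0 0;.033 -.028 -.003 0 0 0;.033 -.028 -.003 0 0 0;.033 -.028 -.003 0 0 0;.033 -.028 -.003 0 0 0;.033 -.028 -.003 0 0 0;.033 -.028 -.003 0 0 0;.033 -.028 -.003 0 0 0;.033 -.028 -.003 0 0 0;.033 -.028 -.003 0 0 0' .085
python3 nudge.py '0 0 0 0 0 .14;0 0 0 0 0 .14;0 0 0 0 0 .14;0 0 0 0 0 .14;0 0 0 0 0 .14;0 0 0 0 0 .14;0 0 0 0 0 0'
python3 -c "
from plant import ctrl, cams, job;print(ctrl.state()['q'])"
```

```text
time_s: 1.1
tool_pos: [0.4287, -0.248, 0.2613]
tool_rot: [3.142, 0.0, 0.315]
wrist_force: [1.1, -0.3, -0.4]
opening: 0.0853
grip_force: 0.0
time_s: 1.8
tool_pos: [0.4281, -0.2494, 0.261]
tool_rot: [3.141, 0.001, -0.526]
wrist_force: [-0.1, -0.9, -0.2]
opening: 0.0853
grip_force: 0.0
[ 0.96088097  0.19829023 -0.54953855  1.89243408  0.11678204  1.08297396
 -1.7319239 ]
```

```bash
python3 nudge.py '0 0 0 0 .15 0;0 0 0 0 .15 0;0 0 0 0 .15 0;0 0 0 0 .15 0;0 0 0 0 .15 0;0 0 0 0 .15 0;0 0 0 0 .1 0;0 0 0 0 0 0;0 0 0 0 0 0'
python3 -c "
from plant import ctrl, cams, job;print(ctrl.state()['q'])"
```

```text
time_s: 2.7
tool_pos: [0.4525, -0.2414, 0.2722]
tool_rot: [-3.093, -0.709, -0.523]
wrist_force: [0.1, 0.3, 0.4]
opening: 0.0849
grip_force: 0.0
[ 1.30826574 -0.19710488 -0.77599711  2.40921258 -0.82078596  0.22674971
 -0.83910866]
```

```bash
cat > go.py <<'E'
import sys,numpy as np
from plant import ctrl, cams, job
from scipy.spatial.transform import Rotation as Ro
s=ctrl.state();R=Ro.from_euler("xyz",s["tool_rot"])
a=[float(x) for x in sys.argv[1:]]
print("q",np.round(s["q"],2),"tcp",np.round(s["tool_pos"],4),"grasp",np.round(s["tool_pos"]-.019*R.as_matrix()[:,2],4),"z",R.as_matrix()[:,2].round(3))
if len(a)>=3:
    d=R.inv().apply(np.array(a[:3])-s["tool_pos"]);print("tool delta",d.round(4),np.linalg.norm(d).round(3))
if len(a)==5: # azimuth, tilt from vertical
    T=Ro.from_euler("z",a[3])*Ro.from_euler("x",np.pi)*Ro.from_euler("y",a[4]);print("rotvec",(R.inv()*T).as_rotvec().round(3))
E
python3 go.py .505 -.297 .17 -.525 .9
```

```text
q [ 1.31 -0.2  -0.78  2.41 -0.82  0.23 -0.84] tcp [ 0.4525 -0.2414  0.2722] grasp [ 0.4414 -0.236   0.2866] z [ 0.587 -0.282 -0.758]
tool delta [-0.0109  0.028   0.124 ] 0.128
rotvec [-0.05   0.191 -0.003]
```

```bash
python3 nudge.py '-.003 .007 .031 0 0 0;-.003 .007 .031 0 0 0;-.003 .007 .031 0 0 0;-.002 .007 .031 0 0 0;0 0 0 -.02 .1 0;0 0 0 -.03 .1 0;0 0 0 0 0 0;0 0 0 0 0 0'; python3 go.py .505 -.297 .15 -.525 1
```

```text
time_s: 3.5
tool_pos: [0.466, -0.2558, 0.2735]
tool_rot: [3.134, -0.779, -0.503]
wrist_force: [-0.3, 0.2, -0.5]
opening: 0.0848
grip_force: 0.0
q [ 1.66 -0.24 -1.11  2.42 -1.4   0.19 -0.28] tcp [ 0.466  -0.2558  0.2735] grasp [ 0.4544 -0.2492  0.287 ] z [ 0.612 -0.346 -0.712]
tool delta [-0.0484  0.0163  0.126 ] 0.136
rotvec [-0.009  0.221  0.015]
```

```bash
python3 nudge.py '0 0 0 0 -.15 0;0 0 0 0 -.15 0;0 0 0 0 -.15 0;0 0 0 0 -.15 0;0 0 0 0 -.15 0;0 0 0 0 -.04 0;0 0 0 0 0 0;0 0 0 0 0 0'; python3 go.py .42 -.46 .27 1.05 0
```

```text
time_s: 4.3
tool_pos: [0.4603, -0.2303, 0.2944]
tool_rot: [-3.109, -0.292, -0.477]
wrist_force: [-1.3, -0.1, -0.6]
opening: 0.0848
grip_force: 0.0
q [ 2.21 -0.3  -1.54  2.03 -0.5   0.89 -1.13] tcp [ 0.4603 -0.2303  0.2944] grasp [ 0.4552 -0.2283  0.3126] z [ 0.27  -0.103 -0.957]
tool delta [0.0596 0.2239 0.0361] 0.234
rotvec [ 0.197 -0.257 -1.51 ]
```

```bash
python3 nudge.py '.005 .022 .004 0 -.09 0;.005 .022 .004 0 -.09 0;.005 .022 .004 0 -.09 0;.005 .022 .002 0 0 0;.005 .022 .002 0 0 0;.005 .022 .002 0 0 0;.005 .022 .002 0 0 0;0 0 0 0 0 0;0 0 0 0 0 0'; python3 go.py .42 -.46 .27 1.05 0
```

```text
time_s: 5.2
tool_pos: [0.3408, -0.323, 0.325]
tool_rot: [-3.125, -0.112, -0.471]
wrist_force: [0.7, 0.6, -0.4]
opening: 0.0851
grip_force: 0.0
q [ 2.55 -0.31 -1.54  1.92 -0.41  1.17 -0.89] tcp [ 0.3408 -0.323   0.325 ] grasp [ 0.3388 -0.3223  0.3439] z [ 0.107 -0.036 -0.994]
tool delta [0.1257 0.0873 0.0681] 0.168
rotvec [ 0.072 -0.102 -1.518]
```

```bash
python3 nudge.py '.025 .017 .013 0 -.02 0;.025 .017 .013 0 -.02 0;.025 .017 .013 0 -.02 0;.025 .017 .013 0 -.02 0;.025 .017 .013 0 -.02 0;0 0 0 0 0 0;0 0 0 0 0 0'; python3 go.py .42 -.46 .27 1.05 0
```

```text
time_s: 5.9
tool_pos: [0.3258, -0.3583, 0.3355]
tool_rot: [3.111, -0.13, -0.471]
wrist_force: [0.3, -0.3, -0.4]
opening: 0.0853
grip_force: 0.0
q [ 2.6  -0.31 -1.53  1.9  -0.39  1.15 -0.85] tcp [ 0.3258 -0.3583  0.3355] grasp [ 0.3239 -0.3566  0.3543] z [ 0.101 -0.086 -0.991]
tool delta [0.1205 0.0454 0.0832] 0.153
rotvec [ 0.123 -0.081 -1.521]
```

```bash
cat > fk.py <<'E'
import numpy as np
from scipy.spatial.transform import Rotation as Ro
AL=np.array([0,-1,1,1,1,1,-1])*np.pi/2;A=[0,0,0,.0525,.0775,0,.076];D=[.267,0,.293,0,.3425,0,.097]
def fk(q,off,tool,o7=0,all=False):
    T=np.eye(4);P=[]
    for i in range(7):
        th=q[i]+(off if i==0 else o7 if i==6 else 0);ca,sa,c,s=np.cos(AL[i]),np.sin(AL[i]),np.cos(th),np.sin(th)
        T=T@np.array([[c,-s,0,A[i]],[s*ca,c*ca,-sa,-sa*D[i]],[s*sa,c*sa,ca,ca*D[i]],[0,0,0,1]]);P.append(T[:3,3])
    p=T[:3,3]+T[:3,2]*tool
    return (p,T[:3,:3],np.array(P)) if all else (p,T[:3,:3])
E
python3 - <<'E'
from fk import *
from plant import ctrl, cams, job
from scipy.optimize import least_squares
s=ctrl.state()
data=[([1.519,.501,-.427,1.55,.221,1.138,-.21],[.201,-.618,.231],[-3.14,0,.315]),
([.96088,.19829,-.54954,1.89243,.11678,1.08297,-1.73192],[.4281,-.2494,.261],[3.141,.001,-.526]),
([1.30827,-.1971,-.776,2.40921,-.82079,.22675,-.83911],[.4525,-.2414,.2722],[-3.093,-.709,-.523]),
(s["q"],s["tool_pos"],s["tool_rot"])]
def f(x): return np.concatenate([fk(q,x[0],x[1],x[2])[0]-p for q,p,r in data]+[(fk(q,x[0],x[1],x[2])[1]-Ro.from_euler("xyz",r).as_matrix()).ravel()*.2 for q,p,r in data])
for o in(-2.4,-.8,.8,2.4):
  for o7 in (0,1.57,-1.57,3.14):
    r=least_squares(f,[o,.17,o7]);
    if r.cost<.05: print(r.cost,r.x)
E
cat > fit.py <<'E'
from fk import *
import fk as F
from plant import ctrl, cams, job
from scipy.optimize import least_squares
s=ctrl.state()
data=[([1.519,.501,-.427,1.55,.221,1.138,-.21],[.201,-.618,.231],[-3.14,0,.315]),
([.96088,.19829,-.54954,1.89243,.11678,1.08297,-1.73192],[.4281,-.2494,.261],[3.141,.001,-.526]),
([1.30827,-.1971,-.776,2.40921,-.82079,.22675,-.83911],[.4525,-.2414,.2722],[-3.093,-.709,-.523]),
([1.66,-.24,-1.11,2.42,-1.4,.19,-.28],[.466,-.2558,.2735],[3.134,-.779,-.503]),
([2.21,-.3,-1.54,2.03,-.5,.89,-1.13],[.4603,-.2303,.2944],[-3.109,-.292,-.477]),
(s["q"],s["tool_pos"],s["tool_rot"])]
# rotations only first: R = prod Rot(axis_i, sgn*q+off)
ax="zyzyzyz"
def rot(q,sg,off):
    return Ro.from_euler("ZYZYZYZ"[0:3],(sg*q+off)[:3])*Ro.from_euler("YZY",(sg*q+off)[3:6])*Ro.from_euler("Z",(sg*q+off)[6])
import itertools
Q=[np.array(d[0]) for d in data];RR=[Ro.from_euler("xyz",d[2]) for d in data]
best=[]
rng=np.random.default_rng(0)
for sg in itertools.product([1],[1],[1,-1],[1,-1],[1,-1],[1,-1],[1,-1]):
    sg=np.array(sg)
    f=lambda o:np.concatenate([(RR[i].inv()*rot(Q[i],sg,np.array([o[0],0,0,0,0,o[1],o[2]]))).as_rotvec() for i in range(len(Q))])
    for k in range(6):
        r=least_squares(f,rng.uniform(-3,3,3));best.append((r.cost,sg,r.x))
best.sort(key=lambda b:b[0])
for b in best[:6]:print(b)
E
python3 fit.py
```

```text
(np.float64(1.0667374590598526), array([ 1,  1,  1, -1, -1, -1, -1]), array([ 0.65411893, -0.50288882, -2.59327164]))
(np.float64(1.0667374592408039), array([ 1,  1,  1, -1, -1, -1, -1]), array([ 0.65412298, -0.50288754,  3.6899176 ]))
(np.float64(1.0667374596550905), array([ 1,  1,  1, -1, -1, -1, -1]), array([ 0.65413182, -0.50288474, -2.59325914]))
(np.float64(1.0667374599405048), array([ 1,  1,  1, -1, -1, -1, -1]), array([ 0.65384363, -0.50297584,  3.68964687]))
(np.float64(1.0667374613552465), array([ 1,  1,  1, -1, -1, -1, -1]), array([ 0.65416345, -0.50287475,  3.68995681]))
(np.float64(1.066737462996574), array([ 1,  1,  1, -1, -1, -1, -1]), array([ 0.65418926, -0.50286659,  3.68998183]))
```

```bash
sed -i 's/product(\[1\],\[1\],\[1,-1\],\[1,-1\],\[1,-1\],\[1,-1\],\[1,-1\])/product([1,-1],[1],[1,-1],[1],[1,-1],[1],[1,-1])/' fit.py; python3 fit.py
```

```text
(np.float64(7.236856501718808e-05), array([-1,  1, -1,  1, -1,  1, -1]), array([-2.23541797e-03, -5.35103956e-04,  1.57110200e+00]))
(np.float64(7.236856501718976e-05), array([-1,  1, -1,  1, -1,  1, -1]), array([-2.23541892e-03, -5.35103864e-04,  1.57110199e+00]))
(np.float64(7.236856501719049e-05), array([-1,  1, -1,  1, -1,  1, -1]), array([-2.23541665e-03, -5.35104774e-04, -4.71208331e+00]))
(np.float64(7.236856501719068e-05), array([-1,  1, -1,  1, -1,  1, -1]), array([-2.23541761e-03, -5.35104408e-04,  1.57110200e+00]))
(np.float64(7.236856501719325e-05), array([-1,  1, -1,  1, -1,  1, -1]), array([-2.23541457e-03, -5.35105558e-04,  1.57110200e+00]))
(np.float64(7.236856501720172e-05), array([-1,  1, -1,  1, -1,  1, -1]), array([-2.23541348e-03, -5.35105951e-04,  1.57110200e+00]))
```

```bash
cat >> fit.py <<'E'
print("----")
def chain(q):
    t=[-q[0],q[1],-q[2],q[3],-q[4],q[5],np.pi/2-q[6]];R=Ro.identity();o=[]
    for a,x in zip("zyzyzyz",t): R=R*Ro.from_euler(a,x);o.append(R.as_matrix())
    return o
M=[];y=[]
for q,p,r in data:
    o=chain(q);M.append(np.c_[[0,0,1],o[1][:,2],o[2][:,0],o[3][:,0],o[4][:,2],o[5][:,0],o[5][:,2]]);y.append(p)
M=np.vstack(M);y=np.concatenate(y);sol,res,rk,sv=np.linalg.lstsq(M,y,rcond=None)
print(sol,np.abs(M@sol-y).max(),sv)
E
python3 fit.py|sed '1,/----/d'
```

```text
[ 0.30652371  0.483171   -0.0153037  -0.03167352  0.43844514 -0.02782697
  0.34262202] 0.020478054428614445 [4.7586948  4.04956221 1.42055765 0.68197337 0.53101895 0.41898156
 0.12357743]
```

```bash
cat >> fit.py <<'E'
M=[];
for q,p,r in data:
    o=chain(q);M.append(np.c_[[0,0,1],o[1][:,2],o[2][:,0],o[3][:,0],o[4][:,2],o[5][:,0],o[5][:,2],o[1][:,1],o[3][:,1],o[5][:,1]])
M=np.vstack(M);n=10;x0=np.array([.32,.47,0,0,.43,0,.34,0,0,0])
L=x0+np.linalg.solve(M.T@M+.003*np.eye(n),M.T@(y-M@x0));print(L.round(3),np.abs(M@L-y).max().round(4))
lo=np.array([-2.88,-.31,-1.54,.2,-1.41,.19,-2.57])
hi=np.array([2.88,2.03,1.56,2.42,4.55,2.02,2.57])
def FKp(q):
    o=chain(q);m=np.c_[[0,0,1],o[1][:,2],o[2][:,0],o[3][:,0],o[4][:,2],o[5][:,0],o[5][:,2],o[1][:,1],o[3][:,1],o[5][:,1]];return m@L,o[6]
def ik(p,psi,tilt,q0,w=.01):
    T=Ro.from_euler("z",psi)*Ro.from_euler("x",np.pi)*Ro.from_euler("y",tilt)
    def f(q):
        a,R=FKp(q);return np.r_[(a-p)*5,(T.inv()*Ro.from_matrix(R)).as_rotvec(),w*(q-(lo+hi)/2)/(hi-lo)]
    r=least_squares(f,np.clip(q0,lo+.01,hi-.01),bounds=(lo,hi));return r.x,np.abs(f(r.x)[:6]).max()
E
cat > plan.py <<'E'
import io,contextlib
with contextlib.redirect_stdout(io.StringIO()): exec(open("fit.py").read())
rng=np.random.default_rng(1)
def z(ps,t): return np.array([np.sin(t)*np.cos(ps),np.sin(t)*np.sin(ps),-np.cos(t)])
K=np.array([.578,-.339,.121]);TR=np.array([.553,.286,.05])
for nm,P in(("jar",K),("tray",TR)):
  for ps in(-60,-30,0,30,60,90,120,150):
   for t in(50,62):
    p,tt=np.radians([ps,t]);b=None
    for flip in(0,np.pi):
     for k in range(6):
      x,e=ik(P+.019*z(p,tt),p+flip,tt if not flip else -tt,rng.uniform(lo,hi))
      m=np.min(np.minimum(x-lo,hi-x))
      if e<.01 and (b is None or m>b[0]): b=(m,x.round(2),flip>0)
    print(nm,ps,t,b)
E
python3 fit.py|tail -1;python3 plan.py
```

```text
[ 0.322  0.505 -0.004 -0.013  0.458 -0.005  0.352 -0.006 -0.017 -0.001] 0.0019
jar -60 50 (np.float64(0.26219189289127254), array([ 0.56,  0.6 , -0.42,  2.16,  1.93,  0.85, -0.93]), True)
jar -60 62 (np.float64(0.20246212250656148), array([ 0.33,  0.68, -0.21,  2.22,  2.11,  1.04, -1.24]), True)
jar -30 50 (np.float64(0.153722277126227), array([ 1.17,  0.67, -0.82,  2.27,  2.57,  0.65, -0.75]), True)
jar -30 62 (np.float64(0.06548512305165399), array([ 0.8 ,  0.66, -0.36,  2.35,  3.  ,  0.94, -1.3 ]), True)
jar 0 50 (np.float64(0.26502437284354174), array([ 0.42,  0.61,  0.41,  2.15,  4.28,  0.82, -2.2 ]), True)
jar 0 62 (np.float64(0.21145344879605155), array([ 0.72,  0.68,  0.12,  2.21,  4.1 ,  0.97, -1.86]), True)
jar 30 50 (np.float64(0.14481646023607375), array([ 0.86,  0.7 ,  0.02,  1.86, -1.27,  0.93,  0.82]), False)
jar 30 62 (np.float64(0.03795802548588534), array([ 1.01,  0.79, -0.1 ,  1.86, -1.37,  1.04,  1.01]), False)
jar 60 50 (np.float64(0.8363413896733076), array([ 1.11,  0.9 , -0.4 ,  1.49, -0.57,  1.15,  0.62]), False)
jar 60 62 (np.float64(0.770650634015307), array
[... 1489 characters left out ...]
-0.1 ,  2.26,  4.08,  0.99, -1.58]), True)
tray 90 50 (np.float64(0.1355858731847459), array([ 0.8 ,  1.49, -1.4 ,  1.93,  0.98,  0.65,  2.35]), True)
tray 90 62 (np.float64(0.08647297354343775), array([ 0.13,  0.91, -0.21,  1.92, -1.32,  0.96,  1.16]), False)
tray 120 50 (np.float64(0.8327537259307396), array([ 0.21,  0.99, -0.52,  1.59, -0.44,  1.03,  0.66]), False)
tray 120 62 (np.float64(0.8634401585280747), array([ 0.28,  1.11, -0.56,  1.51, -0.51,  1.16,  0.74]), False)
tray 150 50 (np.float64(0.5648081147772308), array([ 0.03,  1.12, -0.5 ,  1.24, -0.18,  1.46,  0.78]), False)
tray 150 62 (np.float64(0.3850641041371661), array([ 0.06,  1.26, -0.53,  1.11, -0.24,  1.63,  0.79]), False)
```

```bash
python3 nudge.py '0 0 0 0 0 -.1;0 0 0 0 0 -.1;0 0 0 0 0 -.1;0 0 0 0 0 -.1;0 0 0 0 0 -.1;0 0 0 0 0 -.1' ; python3 go.py .35 -.5 .3 1.05 0
```

```text
time_s: 6.5
tool_pos: [0.3261, -0.3579, 0.3353]
tool_rot: [3.043, -0.089, 0.136]
wrist_force: [-0.5, 0.2, 1.2]
opening: 0.0849
grip_force: 0.0
q [ 2.6  -0.3  -1.54  1.9  -0.38  1.15 -0.25] tcp [ 0.3261 -0.3579  0.3353] grasp [ 0.3242 -0.3563  0.3541] z [ 0.101 -0.086 -0.991]
tool delta [0.0013 0.1398 0.0496] 0.148
rotvec [ 0.133 -0.038 -0.917]
```

```bash
cat > jac.py <<'E'
import io,contextlib
with contextlib.redirect_stdout(io.StringIO()): exec(open("fit.py").read())
def J(q):
    p0,R0=FKp(q);c=[]
    for i in range(7):
        d=np.array(q,float);d[i]+=1e-4;p,R=FKp(d)
        c.append(np.r_[(p-p0),(Ro.from_matrix(R@R0.T)).as_rotvec()]/1e-4)
    return np.array(c).T
q=np.array(ctrl.state()["q"]);j=J(q)
np.set_printoptions(precision=2,suppress=True)
print("pinv rows (world vx vy vz wx wy wz)");print(np.linalg.pinv(j))
print("null",np.linalg.svd(j)[2][-1],"sv",np.linalg.svd(j)[1])
E
python3 jac.py
```

```text
pinv rows (world vx vy vz wx wy wz)
[[ 2.75 -6.24 -1.9   2.05  0.97  0.05]
 [-1.06 -0.14  0.27  0.27 -0.69  0.36]
 [-3.59  4.88  2.24 -1.75 -0.97 -0.26]
 [-1.31  1.49 -1.64 -0.58 -0.52 -0.01]
 [-1.02  0.07  0.65 -0.16  0.3   0.27]
 [ 0.28 -0.01  2.16  0.92  0.68 -0.07]
 [-0.78 -1.17 -0.59  0.2  -0.24  0.73]]
null [ 0.13 -0.49  0.29 -0.   -0.56  0.19  0.56] sv [1.85 1.58 1.4  0.45 0.3  0.1 ]
```

```bash
python3 nudge.py '-.01 0 -.03 0 0 0;-.01 0 -.03 0 0 0;-.01 0 -.03 0 0 0;-.01 0 -.03 0 0 0;-.01 0 -.03 0 0 0;-.01 0 -.03 0 0 0;0 0 0 0 0 0' ; python3 go.py .35 -.5 .3 1.05 0;python3 jac.py
```

```text
time_s: 7.2
tool_pos: [0.2477, -0.352, 0.5116]
tool_rot: [3.038, -0.091, 0.13]
wrist_force: [-0.2, -0.2, -1.0]
opening: 0.085
grip_force: 0.0
q [ 2.16 -0.29 -0.93  1.67 -0.3   1.52 -0.21] tcp [ 0.2477 -0.352   0.5116] grasp [ 0.2457 -0.3503  0.5304] z [ 0.103 -0.091 -0.991]
tool delta [0.0627 0.1366 0.2336] 0.278
rotvec [ 0.138 -0.037 -0.923]
pinv rows (world vx vy vz wx wy wz)
[[ 0.29 -1.12  0.14  0.28  0.29 -0.27]
 [ 0.84 -2.63  0.23  0.97  0.24  0.17]
 [-2.89  2.3   0.2  -0.74 -1.1   0.16]
 [-0.93  1.38 -2.24 -0.56 -0.41 -0.02]
 [ 0.48 -1.84  0.21  0.37  1.04  0.05]
 [-0.44  0.84  2.07  0.7   0.28  0.01]
 [-2.65  1.22 -0.3  -0.58 -0.81  0.9 ]]
null [ 0.75 -0.25 -0.38 -0.   -0.31  0.09  0.35] sv [1.81 1.69 1.25 0.47 0.32 0.16]
```

```bash
python3 nudge.py '-.009 .024 .006 0 0 0;-.009 .024 .006 0 0 0;-.009 .024 .006 0 0 0;-.009 .024 .006 0 0 0;-.009 .024 .006 0 0 0;-.009 .024 .006 0 0 0;-.009 .024 .006 0 0 0;-.009 .024 .006 0 0 0;0 0 0 0 0 0' ; python3 go.py .4 -.5 .25 1.1 0
```

```text
time_s: 8.1
tool_pos: [0.2032, -0.5563, 0.4703]
tool_rot: [3.047, -0.092, 0.128]
wrist_force: [-0.1, -0.3, -1.2]
opening: 0.085
grip_force: 0.0
q [ 2.06  0.31 -1.1   1.42  0.23  1.45 -0.46] tcp [ 0.2032 -0.5563  0.4703] grasp [ 0.2012 -0.5547  0.4892] z [ 0.103 -0.082 -0.991]
tool delta [ 0.1813 -0.0531  0.234 ] 0.301
rotvec [ 0.132 -0.038 -0.975]
```

```bash
python3 nudge.py '0 0 0 .02 0 -.14;0 0 0 .02 0 -.14;0 0 0 .02 0 -.14;0 0 0 .02 0 -.14;0 0 0 .02 0 -.14;0 0 0 .01 0 -.14;0 0 0 0 0 -.14;0 0 0 0 0 0' ; python3 go.py .42 -.53 .28 1.15 .95
```

```text
time_s: 8.9
tool_pos: [0.2062, -0.5529, 0.473]
tool_rot: [3.1, -0.029, 1.114]
wrist_force: [-0.5, -0.5, 0.3]
opening: 0.085
grip_force: 0.0
q [ 2.04  0.47 -1.28  1.33  0.41  1.63  0.38] tcp [ 0.2062 -0.5529  0.473 ] grasp [ 0.2053 -0.553   0.492 ] z [ 0.05   0.008 -0.999]
tool delta [0.1092 0.1735 0.2036] 0.289
rotvec [ 0.056  0.921 -0.014]
```

```bash
cat > sim.py <<'E'
import io,contextlib
with contextlib.redirect_stdout(io.StringIO()): exec(open("jac.py").read())
np.set_printoptions(precision=2,suppress=True)
def sim(q,rows):
    q=np.array(q,float)
    for r in rows:
        _,R=FKp(q);d=np.r_[R@r[:3],R@r[3:]]
        for k in range(5): q=np.clip(q+np.linalg.pinv(J(q))@d/5,lo,hi)
    return q
T=[[.0109,.0174,.0204,0,0,0]]*10;W=[[0,0,0,.009,.153,0]]*6
if __name__=="__main__":
    q=ctrl.state()["q"]
    for n,s in(("TW",T+W),("WT",W+T)):
        x=sim(q,s);print(n,x,FKp(x)[0])
    x=sim(q,T);print(x); x=sim(x,W);print(x)
E
python3 sim.py
```

```text
TW [ 1.62  1.2  -1.22  0.95  0.16  1.8   0.24] [ 0.42 -0.53  0.28]
WT [ 1.55  0.98 -1.22  0.94 -0.    1.66  0.09] [ 0.52 -0.5   0.44]
[ 1.56  0.71 -1.1   1.43  0.6   1.34 -0.01]
[ 1.62  1.2  -1.22  0.95  0.16  1.8   0.24]
```

```bash
python3 nudge.py '.011 .017 .02 0 0 0;.011 .017 .02 0 0 0;.011 .017 .02 0 0 0;.011 .017 .02 0 0 0;.011 .017 .02 0 0 0;.011 .017 .02 0 0 0;.011 .017 .02 0 0 0;.011 .017 .02 0 0 0;.011 .017 .02 0 0 0;.011 .017 .02 0 0 0'; python3 nudge.py '0 0 0 .01 .145 0;0 0 0 .01 .145 0;0 0 0 .01 .145 0;0 0 0 .01 .145 0;0 0 0 .01 .145 0;0 0 0 .01 .145 0;0 0 0 0 .05 0;0 0 0 0 0 0'; python3 go.py .535 -.434 .139 1.15 .95
```

```text
time_s: 9.9
tool_pos: [0.417, -0.5288, 0.2829]
tool_rot: [3.101, -0.028, 1.107]
wrist_force: [-0.8, -0.1, -0.4]
opening: 0.0849
grip_force: 0.0
time_s: 10.7
tool_pos: [0.4155, -0.53, 0.2808]
tool_rot: [-3.115, -0.95, 1.11]
wrist_force: [0.3, -0.2, 0.1]
opening: 0.085
grip_force: 0.0
q [ 1.63  1.2  -1.2   0.96  0.15  1.8   0.23] tcp [ 0.4155 -0.53    0.2808] grasp [ 0.4091 -0.5441  0.2918] z [ 0.337  0.74  -0.582]
tool delta [-0.0343  0.0696  0.1938] 0.209
rotvec [ 0.006 -0.    -0.023]
```

```bash
python3 nudge.py '-.004 .009 .024 0 0 0;-.004 .009 .024 0 0 0;-.004 .009 .024 0 0 0;-.004 .009 .024 0 0 0;-.004 .009 .024 0 0 0;-.005 .009 .024 0 0 0;-.005 .008 .024 0 0 -.01;-.005 .008 .024 0 0 -.01;0 0 0 0 0 0;0 0 0 0 0 0'; python3 go.py .5843 -.325 .1094 1.15 .95
python3 - <<'E'
from plant import ctrl, cams, job
import cv2,pickle,numpy as np
from h import *
d={n:cams.capture(n) for n in("side","top")};pickle.dump(d,open("cap1.pkl","wb"))
z=lambda c,b:cv2.resize(c["img"][b[1]:b[3],b[0]:b[2]],None,fx=3,fy=3,interpolation=2)
cv2.imwrite("pics/z1.png",np.hstack([z(d["side"],(310,40,440,220)),z(d["top"],(395,165,525,345))]))
E
```

```text
time_s: 11.7
tool_pos: [0.5361, -0.4345, 0.1447]
tool_rot: [3.131, -0.945, 1.158]
wrist_force: [-0.2, -1.8, 0.7]
opening: 0.0854
grip_force: 0.0
q [ 1.51  1.31 -1.16  1.15  0.2   1.47  0.23] tcp [ 0.5361 -0.4345  0.1447] grasp [ 0.5297 -0.4485  0.1558] z [ 0.335  0.738 -0.585]
tool delta [ 0.0414 -0.001   0.1176] 0.125
rotvec [0.004 0.004 0.005]
```

View pics/z1.png

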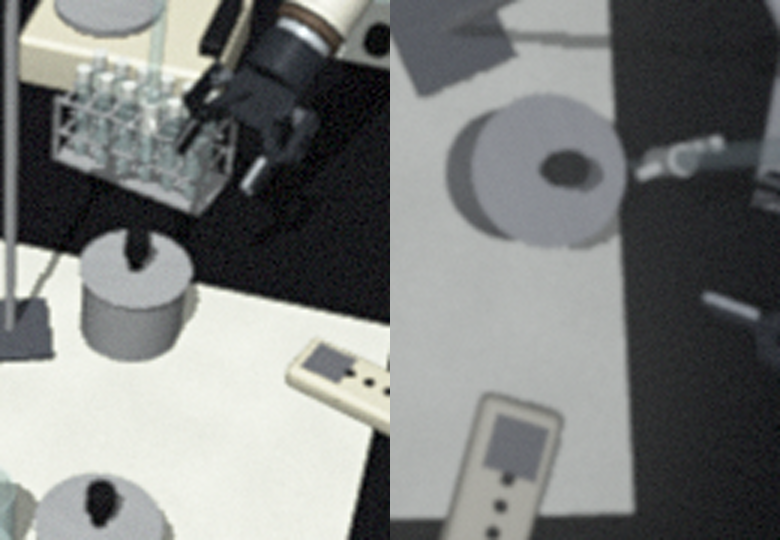

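The side view shows the open gripper behind and right of jar_a (fingertips at crop (185,145) and (250,185)), level with the knob at (138,250). The path is clear of the burette, so I'll move in.

```bash
python3 nudge.py '.006 0 .016 0 0 0;.006 0 .016 0 0 0;.006 0 .016 0 0 0;.006 0 .016 0 0 0;.006 0 .016 0 0 0;.005 0 .016 0 0 0;.004 0 .013 0 0 0;.002 0 .008 0 0 0;0 0 0 0 0 0;0 0 0 0 0 0'; python3 go.py .5843 -.325 .1094 1.15 .95
python3 - <<'E'
from plant import ctrl, cams, job
import cv2,pickle,numpy as np
from h import *
d={n:cams.capture(n) for n in("side","top")}
z=lambda c,b:cv2.resize(c["img"][b[1]:b[3],b[0]:b[2]],None,fx=4,fy=4,interpolation=2)
cv2.imwrite("pics/z2.png",np.hstack([z(d["side"],(310,60,410,180)),z(d["top"],(415,165,515,285))]))
E
```

```text
time_s: 12.8
tool_pos: [0.5844, -0.328, 0.1075]
tool_rot: [3.133, -0.947, 1.154]
wrist_force: [-0.4, -0.5, -0.9]
opening: 0.085
grip_force: 0.0
q [ 1.47  1.31 -1.17  1.36  0.2   1.23  0.16] tcp [ 0.5844 -0.328   0.1075] grasp [ 0.578  -0.342   0.1186] z [ 0.337  0.738 -0.584]
tool delta [ 0.0031 -0.0013  0.0011] 0.004
rotvec [0.006 0.003 0.002]
```

View pics/z2.png

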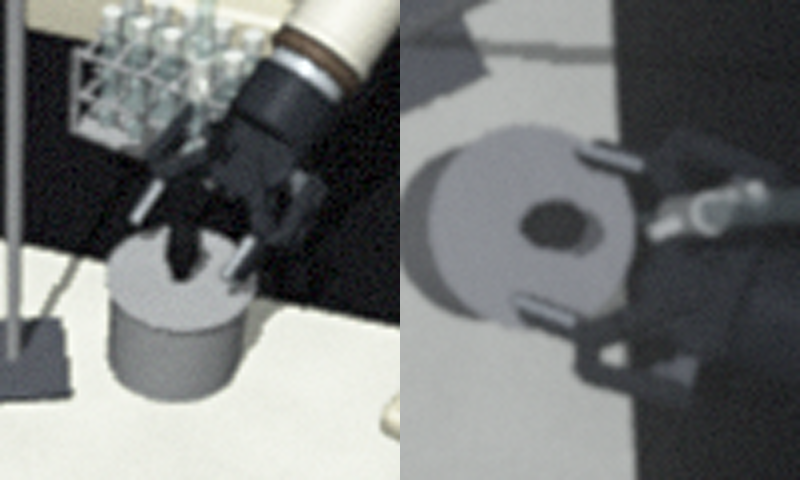

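Both views show the pads straddling the knob: at (612,158) and (545,310) in the top crop, with the knob at (555,222), centred. I'll close now.

```bash
python3 nudge.py '0 0 0 0 0 0;0 0 0 0 0 0;0 0 0 0 0 0;0 0 0 0 0 0;0 0 0 0 0 0;0 0 0 0 0 0;0 0 0 0 0 0;0 0 0 0 0 0' .015 70; python3 go.py .5844 -.328 .1325
```

```text
time_s: 13.7
tool_pos: [0.5846, -0.3272, 0.1076]
tool_rot: [3.133, -0.948, 1.154]
wrist_force: [0.1, -1.8, 1.9]
opening: 0.0261
grip_force: 68.6
q [ 1.47  1.31 -1.17  1.36  0.2   1.23  0.16] tcp [ 0.5846 -0.3272  0.1076] grasp [ 0.5782 -0.3412  0.1187] z [ 0.337  0.739 -0.584]
tool delta [ 0.0197  0.0003 -0.0152] 0.025
```

```bash
python3 nudge.py '.0033 0 -.0023 0 0 0;.0033 0 -.0023 0 0 0;.0033 0 -.0023 0 0 0;.0033 0 -.0023 0 0 0;.0033 0 -.0023 0 0 0;.0033 0 -.0023 0 0 0;0 0 0 0 0 0;0 0 0 0 0 0;0 0 0 0 0 0'
python3 - <<'E'
from plant import ctrl, cams, job
import cv2,numpy as np
d={n:cams.capture(n) for n in("side","top")}
z=lambda c,b:cv2.resize(c["img"][b[1]:b[3],b[0]:b[2]],None,fx=4,fy=4,interpolation=2)
cv2.imwrite("pics/z3.png",np.hstack([z(d["side"],(310,60,410,180)),z(d["top"],(415,165,515,285))]))
E
```

```text
time_s: 14.6
tool_pos: [0.5844, -0.3266, 0.1312]
tool_rot: [3.134, -0.947, 1.154]
wrist_force: [0.8, 0.3, -1.9]
opening: 0.0259
grip_force: 68.7
```

View pics/z3.png

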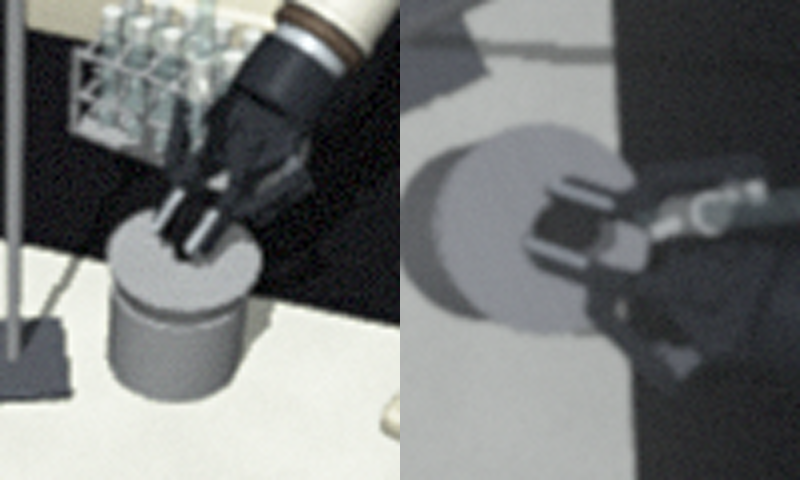

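Both views show the lid held level about 24 mm up (lid edge clear of the jar at crop (185,300)), with the burette tip at (655,225) untouched. Next I'll plan the carry with the fitted arm model.

```bash
cat > path.py <<'E'
import sys
exec(open("sim.py").read().split("T=[[")[0])
def pts(q):
    o=chain(q);b=np.array([0,0,L[0]]);e=b+o[1][:,2]*L[1];w=e+o[4][:,2]*L[4];t=w+o[5][:,2]*L[6];return b,e,w,t
def segd(a,b,c,d):
    s=np.linspace(0,1,40);P=a+(b-a)*s[:,None];Q=c+(d-c)*s[:,None];return np.min(np.linalg.norm(P[:,None]-Q[None],axis=2))
def rep(q,full=True):
    b,e,w,t=pts(q);B=(np.array([.573,-.343,.23]),np.array([.573,-.343,.62]));Rd=(np.array([.70,-.283,0]),np.array([.70,-.283,.55]));C=(B[0]*[1,1,0]+[0,0,.46],Rd[0]+[0,0,.46])
    return [min(segd(x,y,*O) for O in(B,Rd,C)) for x,y in((b,e),(e,w),(w,t))]
def goto(q,g,psi,tilt,n=12,v=True):
    zt=np.array([np.sin(tilt)*np.cos(psi),np.sin(tilt)*np.sin(psi),-np.cos(tilt)]);tp=np.array(g)+.019*zt
    Tt=(Ro.from_euler("z",psi)*Ro.from_euler("x",np.pi)*Ro.from_euler("y",tilt))
    cl=9
    for k in range(n):
        p,R=FKp(q);d=np.r_[(tp-p),(Tt*Ro.from_matrix(R).inv()).as_rotvec()]/(n-k)
        for i in range(4): q=np.clip(q+np.linalg.pinv(J(q))@d/4,lo,hi)
        cl=min(cl,min(rep(q)))
    p,R=FKp(q)
    b,e,w,t=pts(q);print("g",g,"psi",psi,"q",q,"err",np.linalg.norm(tp-p).round(3),"clear",round(cl,3),"elb",e,"wr",w)
    return q
E
cat > w.py <<'E'
exec(open("path.py").read())
q=np.array(ctrl.state()["q"]);print(rep(q),pts(q)[1:])
t=.947
for pl in ([(.51,-.48,.15),1.15],[(.42,-.45,.25),1.15],[(.40,-.25,.25),1.3],[(.42,0,.25),1.6],[(.53,.2,.25),1.9],[(.553,.286,.052),1.9]),([(.51,-.48,.15),1.15],[(.40,-.45,.3),1.15],[(.38,-.30,.3),.9],[(.40,-.1,.3),1.1],[(.42,.1,.3),1.5],[(.53,.2,.25),1.8],[(.553,.286,.052),1.9]):
    x=q
    for g,ps in pl: x=goto(x,g,ps,t)
    print()
E
python3 w.py
```

```text
[np.float64(0.5384570677916805), np.float64(0.25654483990361504), np.float64(0.053827378518153474)] (array([ 0.04, -0.48,  0.49]), array([ 0.48, -0.58,  0.35]), array([ 0.6 , -0.32,  0.14]))
g (0.51, -0.48, 0.15) psi 1.15 q [ 1.52  1.33 -1.15  1.07  0.21  1.54  0.26] err 0.0 clear 0.06 elb [ 0.03 -0.49  0.47] wr [ 0.42 -0.72  0.36]
g (0.42, -0.45, 0.25) psi 1.15 q [ 1.72  1.16 -1.23  1.29  0.14  1.56  0.22] err 0.0 clear 0.136 elb [-0.07 -0.45  0.55] wr [ 0.33 -0.7   0.46]
g (0.4, -0.25, 0.25) psi 1.3 q [ 1.8   1.05 -1.33  1.75  0.1   1.34  0.19] err 0.0 clear 0.139 elb [-0.1  -0.42  0.59] wr [ 0.34 -0.51  0.46]
g (0.42, 0, 0.25) psi 1.6 q [ 1.51  1.   -1.43  2.    0.06  1.11  0.1 ] err 0.0 clear 0.152 elb [ 0.03 -0.42  0.62] wr [ 0.44 -0.26  0.46]
g (0.53, 0.2, 0.25) psi 1.9 q [ 0.88  1.08 -1.34  1.71  0.1   1.11  0.01] err 0.0 clear 0.152 elb [ 0.28 -0.34  0.58] wr [ 0.62 -0.04  0.46]
g (0.553, 0.286, 0.052) psi 1.9 q [ 0.64  1.33 -1.13  1.66  0.24  0.85  0.08] err 0.0 clear 0.176 elb [ 0.39 -0.29  0.46] wr [0.65 0.04 0.26]

g (0.51, -0.48, 0.15) psi 1.15 q [ 1.52  1.33 -1.15  1.07
[... 235 characters left out ...]
, -0.3, 0.3) psi 0.9 q [ 2.07  0.92 -1.4   1.86 -0.04  1.15  0.08] err 0.0 clear 0.159 elb [-0.19 -0.35  0.65] wr [ 0.23 -0.51  0.51]
g (0.4, -0.1, 0.3) psi 1.1 q [ 1.97  0.85 -1.54  2.12 -0.12  0.97  0.05] err 0.002 clear 0.181 elb [-0.15 -0.35  0.68] wr [ 0.29 -0.34  0.51]
g (0.42, 0.1, 0.3) psi 1.5 q [ 1.49  0.83 -1.54  2.13 -0.14  0.89  0.01] err 0.002 clear 0.233 elb [ 0.03 -0.37  0.68] wr [ 0.41 -0.16  0.51]
g (0.53, 0.2, 0.25) psi 1.8 q [ 0.91  1.   -1.3   1.78  0.    1.    0.03] err 0.0 clear 0.208 elb [ 0.26 -0.33  0.62] wr [ 0.6  -0.05  0.46]
g (0.553, 0.286, 0.052) psi 1.9 q [ 0.62  1.3  -1.08  1.66  0.16  0.84  0.14] err 0.0 clear 0.181 elb [ 0.39 -0.28  0.48] wr [0.65 0.04 0.26]
```

```bash
python3 nudge.py '-.006 0 -.008 0 0 0;-.011 0 -.016 0 0 0;-.014 0 -.02 0 0 0;-.014 0 -.02 0 0 0;-.014 0 -.02 0 0 0;-.014 0 -.02 0 0 0;-.009 0 -.012 0 0 0;0 0 0 0 0 0' - 90; python3 go.py .426 -.436 .239 1.15 .947
```

```text
time_s: 15.5
tool_pos: [0.5246, -0.4603, 0.1317]
tool_rot: [3.134, -0.946, 1.148]
wrist_force: [0.9, -0.3, -2.1]
opening: 0.0256
grip_force: 88.7
q [ 1.52  1.33 -1.15  1.09  0.21  1.5   0.26] tcp [ 0.5246 -0.4603  0.1317] grasp [ 0.5181 -0.4743  0.1428] z [ 0.34   0.736 -0.585]
tool delta [ 0.0763 -0.0992 -0.0785] 0.148
rotvec [ 0.01   0.001 -0.001]
```

```bash
python3 nudge.py '.008 -.01 -.008 0 0 0;.013 -.017 -.013 0 0 0;.013 -.017 -.013 0 0 0;.013 -.017 -.013 0 0 0;.013 -.017 -.013 0 0 0;.01 -.013 -.01 0 0 0;.006 -.008 -.008 0 0 0;0 0 0 0 0 0'; python3 go.py .404 -.235 .239 1.3 .947
```

```text
time_s: 16.3
tool_pos: [0.4269, -0.4331, 0.2409]
tool_rot: [3.131, -0.946, 1.155]
wrist_force: [0.3, -0.2, -2.2]
opening: 0.0255
grip_force: 88.8
q [ 1.73  1.16 -1.24  1.3   0.14  1.55  0.22] tcp [ 0.4269 -0.4331  0.2409] grasp [ 0.4204 -0.4471  0.252 ] z [ 0.337  0.738 -0.585]
tool delta [ 0.099  -0.1024  0.1395] 0.199
rotvec [ 0.128  0.001 -0.085]
```

```bash
python3 nudge.py '.009 -.009 .013 0 0 0;.015 -.016 .021 0 0 0;.015 -.016 .021 0 0 0;.015 -.016 .021 0 0 0;.015 -.016 .021 0 0 0;.015 -.015 .021 0 0 0;.015 -.014 .021 .06 0 -.04;0 0 0 .06 0 -.04;0 0 0 0 0 0'; python3 go.py .42 .015 .239 1.6 .947
```

```text
time_s: 17.2
tool_pos: [0.4063, -0.2335, 0.2383]
tool_rot: [3.14, -0.948, 1.299]
wrist_force: [0.6, -0.6, -2.0]
opening: 0.026
grip_force: 89.3
q [ 1.79  1.06 -1.33  1.75  0.1   1.33  0.19] tcp [ 0.4063 -0.2335  0.2383] grasp [ 0.4021 -0.2483  0.2494] z [ 0.22   0.782 -0.583]
tool delta [ 0.1424 -0.0539  0.1969] 0.249
rotvec [ 0.246 -0.001 -0.176]
```

```bash
python3 nudge.py '.01 -.004 .014 0 0 0;.018 -.007 .025 0 0 0;.019 -.007 .026 0 0 0;.019 -.007 .026 0 0 0;.019 -.007 .026 0 0 0;.019 -.007 .026 0 0 0;.019 -.007 .026 0 0 0;.018 -.007 .025 .08 0 -.06;0 0 0 .08 0 -.06;0 0 0 .08 0 -.06'; python3 go.py .525 .215 .239 1.9 .947
```

```text
time_s: 18.2
tool_pos: [0.42, 0.0106, 0.2392]
tool_rot: [3.132, -0.946, 1.604]
wrist_force: [1.6, -0.8, -0.6]
opening: 0.0254
grip_force: 89.4
q [ 1.51  1.   -1.41  1.99  0.06  1.11  0.12] tcp [0.42   0.0106 0.2392] grasp [ 0.4203 -0.0048  0.2503] z [-0.017  0.811 -0.585]
tool delta [0.1173 0.1101 0.1641] 0.23
rotvec [ 0.25   0.002 -0.173]
```

```bash
python3 nudge.py '.009 .008 .012 0 0 0;.015 .014 .021 0 0 0;.016 .015 .022 0 0 0;.016 .015 .022 0 0 0;.016 .015 .022 0 0 0;.016 .015 .022 0 0 0;.016 .015 .022 0 0 0;.013 .013 .021 .08 0 -.06;0 0 0 .08 0 -.06;0 0 0 .08 0 -.06'; python3 nudge.py '0 0 0 0 0 0;0 0 0 0 0 0';  python3 go.py .548 .3 .09 1.9 .947
python3 - <<'E'
from plant import ctrl, cams, job
import cv2,numpy as np,pickle
d={n:cams.capture(n) for n in("side","top")};pickle.dump(d,open("cap4.pkl","wb"))
z=lambda c,b,f:cv2.resize(c["img"][b[1]:b[3],b[0]:b[2]],None,fx=f,fy=f,interpolation=2)
cv2.imwrite("pics/z4.png",np.hstack([z(d["side"],(220,130,420,380),2),z(d["top"],(110,80,310,330),2)]))
E
```

```text
time_s: 19.2
tool_pos: [0.5261, 0.2146, 0.2387]
tool_rot: [3.123, -0.944, 1.911]
wrist_force: [-0.0, -0.0, -0.8]
opening: 0.0255
grip_force: 89.4
time_s: 19.4
tool_pos: [0.526, 0.2145, 0.2388]
tool_rot: [3.124, -0.945, 1.904]
wrist_force: [-0.7, -0.5, -1.8]
opening: 0.0258
grip_force: 89.6
q [ 0.88  1.07 -1.33  1.72  0.08  1.09  0.02] tcp [0.526  0.2145 0.2388] grasp [0.5307 0.1999 0.2499] z [-0.248  0.771 -0.586]
tool delta [-0.0774  0.0461  0.1476] 0.173
rotvec [0.014 0.002 0.003]
```

View pics/z4.png

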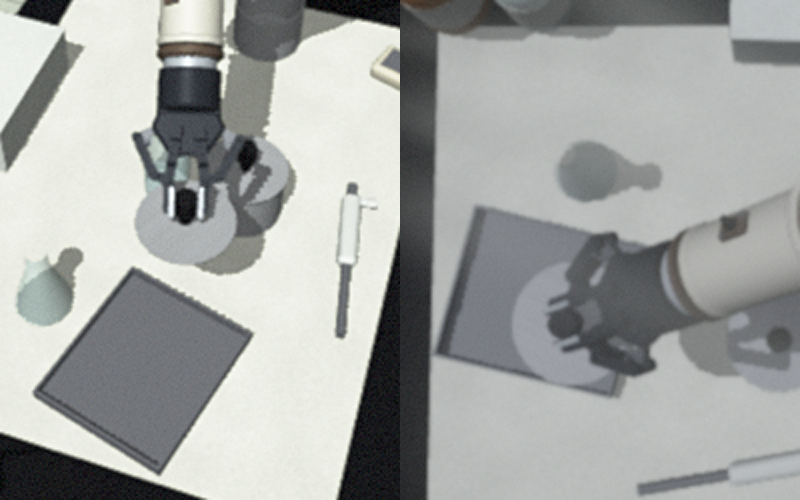

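The views show the lid level in the gripper (side crop (187,222)), short of the tray whose centre is at side crop (145,370). Jar_b and the beaker look undisturbed.

```bash
python3 nudge.py '-.008 .005 .015 0 0 0;-.013 .008 .025 0 0 0;-.014 .008 .027 0 0 0;-.014 .008 .027 0 0 0;-.014 .008 .026 0 0 0;-.009 .006 .018 0 0 0;-.005 .003 .01 .014 0 .003;0 0 0 0 0 0;0 0 0 0 0 0';  python3 go.py .5483 .3006 .0457 1.9 .947
```

```text
time_s: 20.4
tool_pos: [0.548, 0.2997, 0.0912]
tool_rot: [3.139, -0.944, 1.902]
wrist_force: [-0.6, -0.4, -1.4]
opening: 0.0255
grip_force: 89.6
q [ 0.65  1.25 -1.16  1.68  0.18  0.88  0.06] tcp [0.548  0.2997 0.0912] grasp [0.5529 0.2852 0.1023] z [-0.262  0.767 -0.586]
tool delta [-0.0364  0.0005  0.0272] 0.045
rotvec [0.    0.003 0.001]
```

```bash
python3 nudge.py '-.006 0 .004 0 0 0;-.008 0 .006 0 0 0;-.008 0 .006 0 0 0;-.008 0 .006 0 0 0;-.006 0 .004 0 0 0;-.003 0 .002 0 0 0;0 0 0 0 0 0;0 0 0 0 0 0'; python3 nudge.py '-.001 0 .0007 0 0 0;-.001 0 .0007 0 0 0;-.001 0 .0007 0 0 0;0 0 0 0 0 0;0 0 0 0 0 0'
```

```text
time_s: 21.2
tool_pos: [0.5476, 0.2998, 0.0427]
tool_rot: [3.14, -0.944, 1.902]
wrist_force: [-0.6, 0.1, -1.1]
opening: 0.0257
grip_force: 89.6
time_s: 21.7
tool_pos: [0.5475, 0.2994, 0.0387]
tool_rot: [3.141, -0.944, 1.902]
wrist_force: [-0.3, -0.8, -2.0]
opening: 0.0259
grip_force: 89.6
```

```bash
python3 nudge.py '-.001 0 .0007 0 0 0;-.001 0 .0007 0 0 0;0 0 0 0 0 0;0 0 0 0 0 0'|egrep 'tool_pos|force'; python3 nudge.py '-.0008 0 .0006 0 0 0;0 0 0 0 0 0;0 0 0 0 0 0'|egrep 'tool_pos|force'
```

```text
tool_pos: [0.5475, 0.2994, 0.0362]
wrist_force: [-1.2, 0.0, -1.3]
grip_force: 89.6
tool_pos: [0.5475, 0.2994, 0.0352]
wrist_force: [0.0, -1.2, -2.4]
grip_force: 89.6
```

```bash
python3 nudge.py '-.0008 0 .0006 0 0 0;0 0 0 0 0 0;0 0 0 0 0 0'|egrep 'tool_pos|force'; python3 nudge.py '-.0008 0 .0006 0 0 0;0 0 0 0 0 0;0 0 0 0 0 0'|egrep 'tool_pos|force'
```

```text
tool_pos: [0.5476, 0.2996, 0.0347]
wrist_force: [-0.6, -1.3, 0.9]
grip_force: 90.1
tool_pos: [0.5476, 0.2999, 0.0346]
wrist_force: [-2.2, -4.1, 5.3]
grip_force: 90.6
```

```bash
python3 nudge.py '0 0 0 0 0 0;0 0 0 0 0 0;0 0 0 0 0 0' .026 20|egrep 'force|open'; python3 nudge.py '0 0 0 0 0 0;0 0 0 0 0 0;0 0 0 0 0 0;0 0 0 0 0 0;0 0 0 0 0 0;0 0 0 0 0 0;0 0 0 0 0 0' .085; python3 nudge.py '0 0 -.01 0 0 0;0 0 -.02 0 0 0;0 0 -.02 0 0 0;0 0 -.03 0 0 0;0 0 -.03 0 0 0;0 0 -.03 0 0 0;0 0 -.02 0 0 0;0 0 0 0 0 0;0 0 0 0 0 0'
python3 - <<'E'
from plant import ctrl, cams, job
import cv2,numpy as np,pickle
from h import *
d={n:cams.capture(n) for n in("side","top")};pickle.dump(d,open("cap5.pkl","wb"))
cv2.imwrite("pics/z5.png",np.hstack([cv2.resize(d["side"]["img"][80:380,200:420],None,fx=1.6,fy=1.6),cv2.resize(d["top"]["img"][80:380,110:360],None,fx=1.6,fy=1.6)]))
E
```

```text
wrist_force: [-1.8, -2.6, 5.8]
opening: 0.0267
grip_force: 63.0
time_s: 24.0
tool_pos: [0.5475, 0.2995, 0.0332]
tool_rot: [3.141, -0.944, 1.902]
wrist_force: [-0.4, -0.5, 0.9]
opening: 0.0852
grip_force: 0.0
time_s: 24.9
tool_pos: [0.5895, 0.1766, 0.1271]
tool_rot: [3.141, -0.943, 1.901]
wrist_force: [-0.2, -0.2, -1.2]
opening: 0.0849
grip_force: 0.0
```

View pics/z5.png

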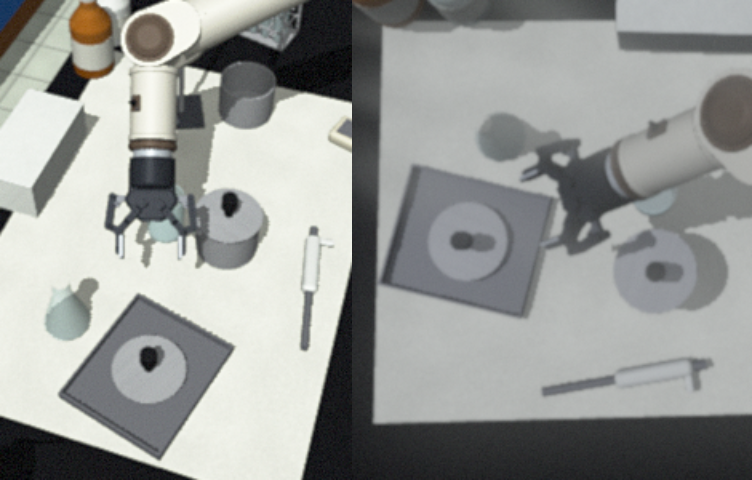

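The lid lies flat and knob up in the middle of the tray (side crop (148,368), top crop (468,241)). The open jar still stands under the burette, jar_b is still covered, and the gripper is clear.

```bash
python3 -c "
from plant import ctrl, cams, job;print(job.hand_in())"
```

```text
the job is handed in; nothing more can be done
None
```

I lifted the lid off the jar under the burette, laid it flat and knob up in the middle of the tray, released it, and handed the job in at about 25 s; the last pictures show jar_a still under the burette and jar_b still covered, but the hand-in returned no verdict.

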